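# Refit a washer's drain-pump filter

### The job

Take the cleaned drain filter off the tray and fit it back into the pump: gently feel for the place where its slotted foot drops over the rib inside the bore, without forcing it, then screw it in clockwise until its blue grip bar first lines up with the two red marks on the pump. Do not screw it on past the marks, let go, and leave everything else on the counter undisturbed.

Things in the scene. Friction and masses are not known exactly. Their poses are not given: they have to be found in the camera images.
- filter: Loose white plastic drain filter, upright, about 80 g; origin at the centre of its underside, z up. Bottom to top: slotted foot 9 mm high; round stem of radius 18 mm up to 28 mm; round flange of radius 30 mm from 28 to 34 mm; blue grip bar 50 mm long along x, 14 mm wide along y, from 34 to 60 mm. It looks and works the same after half a turn.
- foot (a point): Centre of the filter's underside (same point and axes as the filter). A slot 11 mm wide and 9 mm deep runs right across the foot along the filter's x axis, in line with the grip bar; the blocks beside it are 22 mm long. It fits over the rib in the pump's bore with about 0.18 rad of play each way.
- pump: Fixed grey drain pump with an upright round collar, outer radius 33 mm, bore radius 21 mm, rim 72 mm high; origin under the bore's axis on the counter, z up. Two red marks, 10 x 6 mm seen from above, stand on the outside of the collar at the pump's +x and -x sides. A steel motor (radius 22 mm, below 60 mm) sticks out to +x, a short outlet to +y.
- mouth (a point): Centre of the bore's mouth, at rim height, axes as the pump. In the bore is a black threaded carrier with a yellow rib across it, 30 long, 7 wide, 8 mm high. The rib starts 0.4 to 2.6 rad counter-clockwise (seen from above) of the line of the red marks, different each time and not measured, but seen from above. Under a light press (below 10 N) the slot's edges slide over it without turning it.
- seat (a point): On the bore's axis 47 mm above the counter, fixed to the pump: where the filter's origin is when its foot is down on the carrier and its bar is at the marks. Down on the carrier it is 1.9 mm higher per rad still to turn (right-hand thread, 12 mm a turn), and 8 mm higher again while the foot only rests on the rib. Turning takes 0.08 rising to 0.14 Nm; no stop at the marks; it stays where left.
- tray: Fixed grey drip tray, 200 x 160 mm, walls 16 mm high, floor about 4 mm thick; origin at the centre of its underside. The filter starts on it.
- detergent: Tall white bottle with a blue label, radius 36 mm, 210 mm high; a bystander. Origin at the centre of its underside.
- softener: Orange bottle, radius 32 mm, 170 mm high; a bystander. Origin at the centre of its underside.
- scoop: Clear plastic measuring cup, radius 34 mm, 60 mm high; a bystander. Origin at the centre of its underside.
- descaler: White jar with a yellow label and red cap, radius 30 mm, 110 mm high; a bystander. Origin at the centre of its underside.
- screwdriver: Red-handled screwdriver lying on the counter; a bystander.
- brush: Green-handled cleaning brush lying on the counter; a bystander.
Things that resemble listed ones, but are neither listed nor needed, are in the scene too. What is shaped like the filter but orange is not meant.

How it is judged:
On the way, in this order (a step that is already met when the one before it is completed fails the run):
1. the filter is lifted off the tray (height (world z) of filter above 0.06 m), for 0.1 s.
2. the filter's foot has dropped over the rib in the bore (z of filter in the frame of pump below 0.0545 m and horizontal distance between filter and pump below 0.005 m and angle between filter's own z axis and vertical below 0.12 rad), for 0.1 s.
At the end, for the whole second after the job is handed in: The filter stands upright (within 0.08 rad) in the pump's bore, within 5 mm of its axis, screwed down so that its origin is 45 to 49 mm above the pump's origin, its grip bar in line with the two red marks within 0.12 rad (7 degrees), released and at rest (angle between the x axis of filter and the x axis of pump, either way round below 0.12 rad and z of filter in the frame of pump between 0.045 and 0.049 m and horizontal distance between filter and pump below 0.005 m and angle between filter's own z axis and vertical below 0.08 rad and linear speed of filter below 0.01 m/s); the robot touches nothing.
It fails at once if the filter is forced against the pump with more than 30 N (contact force between filter and pump above 30 N).
It fails at once if the filter is screwed far past the marks (over about 60 degrees) (z of filter in the frame of pump below 0.045 m and horizontal distance between filter and pump below 0.01 m).
It fails at once if a bystander is moved by more than 30 mm (distance of any of detergent, softener, scoop, descaler, screwdriver, brush from where it was at the start of the episode above 0.03 m).
It also fails if it takes over 72 s, if anything falls off the work surface, if the arm or the gripper's body presses on something with over 40 N, if the wrist force passes 120 N, or if a joint passes its speed limit or range.

### The arm

A 7-joint arm with a two-finger parallel gripper is mounted at the origin on the work surface. World frame = base frame: x ahead of the robot, y to its left, z up, the work surface at z = 0. Lengths are in m, angles in rad, forces in N, time in s.
With the tool pointing down it reaches from about 0.425 to 0.95 m from the base axis. Payload 16.7 kg.
Tool frame: the origin (TCP) lies at the very end of the fingers, on their centre line; the grasp point (between the pads) lies env.grasp_offset behind it (env.grasp_offset is the distance from the TCP to the grasp point, in m); z points along the fingers, y is the line along which they close (so a half turn about z gives the same grasp; the last joint's range is limited). The gripper opens to 94 mm and grips with 3 to 60 N. Pads are 16 mm wide; open, the fingers measure 119 mm over their backs; the gripper's body (75 mm by 177 mm) begins 78 mm behind the grasp point.
Start: joints at [1.083, 0.426, 0.074, 1.606, -0.034, 1.111, -0.067], TCP at [0.224, -0.637, 0.205] pointing down, gripper open.
Joint ranges: [-2.85, 2.85], [-0.5, 2.14], [-1.23, 1.37], [0.21, 2.46], [-1.02, 4.16], [0.16, 2.05], [-2.73, 2.73]. Speed limits (rad/s): [1.89, 1.89, 2.39, 2.39, 3.01, 3.01, 3.01].

### API

Orientations are given as a rotation vector (axis times angle).
In Python, from station import env gives the robot as it stands.
- The arm moves only by the tool play_rows, never from a script. Its argument "moves" is one flat list of numbers, 7 for each row, row after row: the finger opening in mm, from 0 to 94, then the shift along the tool's x, y, z in mm, then the turn, a rotation vector about the tool's x, y, z in rad. In form: [claw, tx, ty, tz, ax, ay, az, claw, tx, ty, tz, ax, ay, az, ...]. A call has 1 to 20 rows; each row shifts and turns the commanded pose from where the row before left it, along the tool's axes as they then stand; what a row does not reach is not made up. A row lasts 1/10 s, in which the tool goes at most 50 mm and 8.59 degrees, less where a joint would pass 70% of its speed; a pose out of reach is approached as far as the arm can. A call is refused whole if a number of a shift passes 50 or a number of a turn 0.15, either way. A call with a gripper value outside its range is refused whole. The fingers move at their own pace and stop on an object; the grip force is fixed at half the most. Time passes only in rows, so rows that do not move let the fingers close. It gives the time, the measured TCP pose, the force, the opening and the grip force at its end, in the units of the state.
- env.read_state(): the state, without advancing time (a new reading comes with each control period).
- env.read_camera(name): name is "scene" or "side" or "wrist"; returns a dict with "image" (480x640x3 uint8, red, green, blue), "K" (3x3 intrinsics, pixels), "distortion" ([k1, k2, p1, p2, k3] as OpenCV has them; the pictures are not rectified), "cam_to_world" (4x4, takes a point from camera to world coordinates). Camera axes: x right, y down, z forward; pixel columns grow to the right and rows downward; lengths in m; the calibration is good to about 2 mm. A picture is of the moment at which its call begins. There is no depth.
- env.close_job(): hands the job in; it is judged then, once.
Trained networks look in the newest picture that a camera, given by its name, has taken for a name from the list of things; names that differ only in an ending like _2 or _b are one class to them, and where a whole thing is asked for, a point or a joint stands for the part that bears it (a point fixed in the world has none). Each returns a list of dicts, best first, with "confidence" (0 to 1); they miss things now and then, are a little off and sometimes report something else, mostly with a low value. They report only what shows in the picture. A call takes as long as a camera call. They do not tell look-alikes from the thing itself.
- env.find_in(camera, thing): "point" ([x, y, z] in m, in the coordinates of the camera as it stood for that picture, good to about 4 mm: the middle of the surface that is visible of it).
- env.masks_of(camera, thing): "region" (480x640 bool, what is visible of it).
The state is a dict: "t": time; "qpos": joint angles; "qvel": joint speeds; "joint_torque": joint torques, N m; "tool_pos": TCP position; "ee_rot": TCP orientation; "force": force on the tool from outside, world axes, zero at the start; "torque": the same for the moment, N m; "width": finger opening in m; "finger_force": force on a finger pad.
Only numpy, scipy, OpenCV 4.12 (cv2) and the standard library are available. Lean on these libraries where they do the work, as an engineer would, in place of code of your own. Each camera call takes 0.05 s, during which the arm holds its last target. There are 200 camera calls.

## Working session

There is one attempt and no reset: what is moved stays moved. The work goes in short steps, Python scripts to look and compute and a tool call to move; the robot and the scene stay as the last step left them, time stands still between calls to the robot, and variables do not carry over. Pictures are saved under pics/ and viewed, at most 10 in all, crops included, and the job is handed in when it is done.

Besides the shell and the picture viewer there is one more tool, called after "Request:" by a JSON object that holds its "method" and its "body", one argument or row to a line. play_rows: Moves the arm, as the interface text tells. Its arguments: {"type":"object","properties":{"moves":{"type":"array","items":{"type":"number"}}},"required":["moves"]}

```bash
ls; mkdir -p pics
python3 - <<'E'
from station import env
import cv2,numpy as np
print(env.grasp_offset)
s=env.read_state(); print(s['tool_pos'],s['ee_rot'],s['width'],s['t'])
ims=[]
for c in ['scene','side']:
    r=env.read_camera(c); cv2.imwrite(f'pics/{c}0.png',r['image'][:,:,::-1])
    T=r['cam_to_world']; print(c,r['K'].tolist(),r['distortion'],T.round(3).tolist())
    for th in ['filter','pump','tray','mouth']:
        for d in env.find_in(c,th): print(th,round(d['confidence'],2),(T@np.r_[d['point'],1])[:3].round(3))
E
```

```text
pics
0.0188
[ 0.224161   -0.63622383  0.20478744] [-3.09542467e+00 -5.29393288e-01  4.92878290e-04] 0.09379415686768981 0.0
scene [[457.2697477711729, 0.0, 322.16324787571983], [0.0, 457.2697477711729, 241.29879695231375], [0.0, 0.0, 1.0]] [-0.00374801  0.          0.          0.          0.        ] [[0.725, 0.516, -0.457, 0.993], [0.689, -0.55, 0.472, -0.455], [-0.008, -0.657, -0.754, 0.834], [0.0, 0.0, 0.0, 1.0]]
filter 0.97 [0.554 0.14  0.04 ]
filter 0.72 [0.562 0.276 0.035]
filter 0.65 [0.625 0.404 0.134]
filter 0.52 [ 0.574 -0.144  0.04 ]
pump 0.72 [ 0.572 -0.138  0.044]
tray 0.83 [0.53  0.125 0.009]
mouth 0.8 [ 0.574 -0.137  0.042]
mouth 0.25 [0.746 0.013 0.034]
side [[543.4457377302263, 0.0, 322.5909819765254], [0.0, 543.4457377302263, 231.15504754422335], [0.0, 0.0, 1.0]] [-0.16220159  0.          0.          0.          0.        ] [[-0.999, -0.029, 0.025, 0.521], [-0.038, 0.659, -0.751, 0.998], [0.005, -0.752, -0.66, 0.957], [0.0, 0.0, 0.0, 1.0]]
filter 0.75 [0.548 0.153 0.04 ]
pump 0.93 [ 0.563 -0.108  0.045]
tray 0.84 [0.514 0.14  0.004]
mouth 0.64 [ 0.562 -0.109  0.044]
```

View pics/scene0.png

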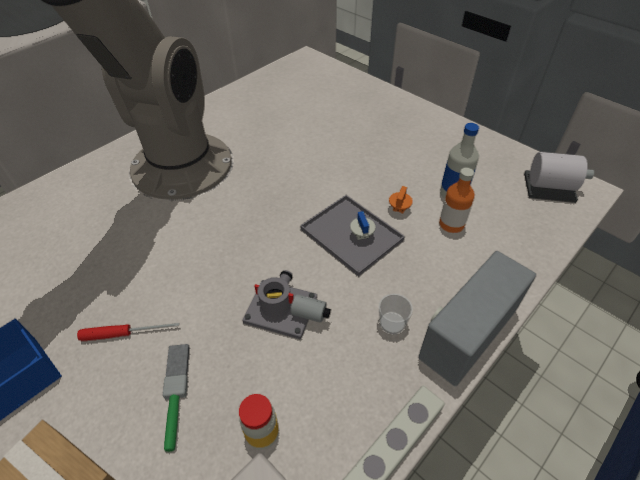

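View pics/side0.png

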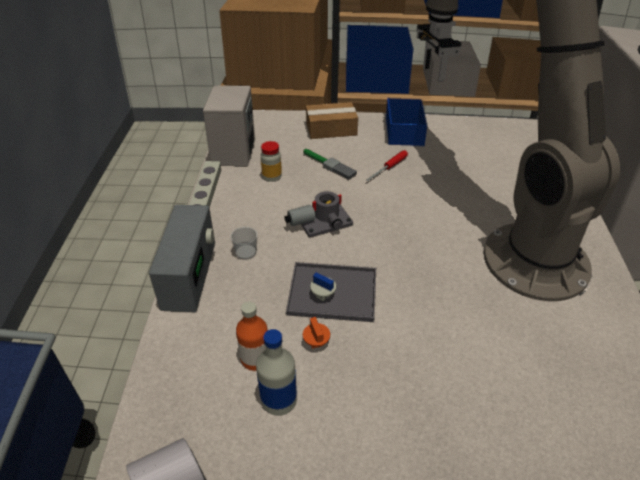

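The scene camera shows the white filter with its blue bar on the tray at about (363,228), and the side camera shows it at about (322,288). The orange look-alike lies off the tray at (401,202) in scene and (316,335) in side. The pump is at (275,297) in scene, with its yellow rib visible. Next I'll write the helpers, make the enlarged crop and plan the transit.

```bash
cat > h.py <<'E'
from station import env
import cv2,numpy as np
from scipy.spatial.transform import Rotation as Ro
def tool():
    s=env.read_state(); return s['tool_pos'],Ro.from_rotvec(s['ee_rot']).as_matrix(),s
def ray(cam,uv,z):
    """pixels -> world points on plane z"""
    p=cv2.undistortPoints(np.float64(uv).reshape(-1,1,2),cam['K'],np.array(cam['distortion'],float)).reshape(-1,2)
    T=cam['cam_to_world']; d=np.c_[p,np.ones(len(p))]@T[:3,:3].T
    return T[:3,3]+d*((z-T[2,3])/d[:,2:])
def shift(target):
    p,R,s=tool(); return (R.T@(np.array(target)-p)*1000).round(1)
def upright():
    """rotation vector in tool frame that makes tool z exactly down"""
    _,R,_=tool(); return Ro.align_vectors([R.T@[0,0,-1]],[[0,0,1]])[0].as_rotvec()
def proj(cam,P):
    T=np.linalg.inv(cam['cam_to_world']); 
    return cv2.projectPoints(np.float64(P).reshape(-1,3),cv2.Rodrigues(T[:3,:3])[0],T[:3,3],cam['K'],np.array(cam['distortion'],float))[0].reshape(-1,2)
E
python3 - <<'E'
from h import *
im=cv2.imread('pics/scene0.png'); a=cv2.resize(im[170:270,300:440],None,fx=4,fy=4,interpolation=2)
cv2.imwrite('pics/crop1.png',a)
p,R,s=tool(); r=env.read_camera('wrist'); T=r['cam_to_world']
print(r['K'][0],r['K'][1],r['distortion'],'cam in tool',(R.T@(T[:3,3]-p)).round(3),(R.T@T[:3,:3]).round(2).tolist())
print(R.round(3).tolist()); print(shift([.565,-.12,.3]),shift([.55,.145,.3]))
E
```

```text
[406.8643789    0.         321.92109884] [  0.         406.8643789  247.03717176] [0.02101216 0.         0.         0.         0.        ] cam in tool [ 0.067 -0.    -0.18 ] [[0.0, -0.97, -0.23], [1.0, 0.0, -0.0], [0.0, -0.23, 0.97]]
[[0.943, 0.332, -0.0], [0.332, -0.943, 0.0], [0.0, -0.0, -1.0]]
[ 493.  -374.   -94.5] [ 567.  -628.9  -94.5]
```

View pics/crop1.png

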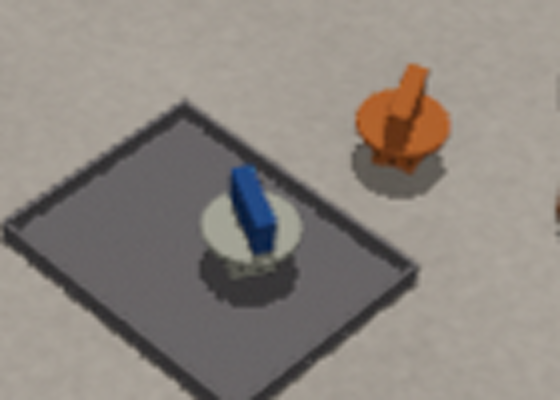

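The crop confirms the target: the white flange with the blue bar on the tray is the filter, and the orange one off the tray is the decoy. I'll move over the pump first to look into the bore.

Request:
{"method": "play_rows", "body": {
  "moves": [94,20,-15,0,0,0,0,94,38,-29,0,0,0,0,94,38,-29,0,0,0,0,94,38,-29,0,0,0,0,94,38,-29,0,0,0,0,94,38,-29,0,0,0,0,94,38,-29,0,0,0,0,94,38,-29,0,0,0,0,94,38,-29,0,0,0,0,94,38,-29,0,0,0,0,94,38,-29,0,0,0,0,94,38,-29,0,0,0,0,94,38,-29,0,0,0,0,94,20,-15,0,0,0,0,94,0,0,0,0,0,0,94,0,0,0,0,0,0]
}}

```text
t: 2.15
tool_pos: [0.5665, -0.1152, 0.2054]
ee_rot: [3.096, 0.531, -0.0]
force: [-0.3, -1.3, -0.2]
width: 0.0937
finger_force: 0.0
```

Run:
```python
from h import *
r=env.read_camera('wrist'); cv2.imwrite('pics/w1.png',r['image'][:,:,::-1])
np.save('w1.npy',r,allow_pickle=True)
T=r['cam_to_world']
for th in ['pump','mouth']:
    for d in env.find_in('wrist',th): print(th,round(d['confidence'],2),(T@np.r_[d['point'],1])[:3].round(3))
print(env.read_state()['qpos'])
```

```text
pump 0.97 [ 0.57  -0.12   0.046]
mouth 0.56 [ 0.574 -0.122  0.048]
mouth 0.4 [ 0.706 -0.303  0.044]
[ 0.29109474  0.28051137 -0.24049889  1.81517766  0.0763495   1.05495698
 -1.211935  ]
```

View pics/w1.png

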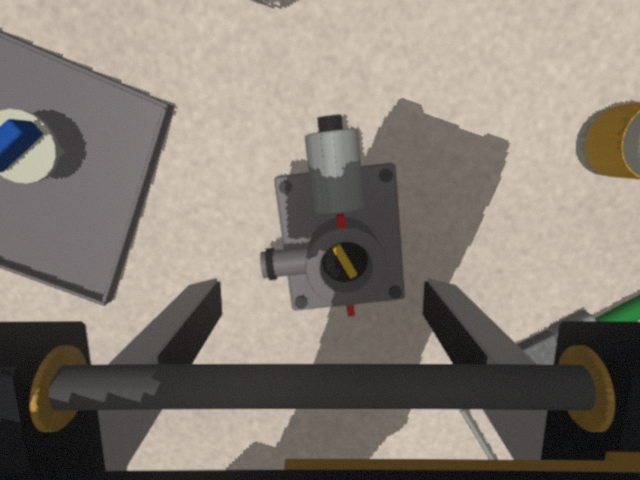

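The wrist view shows the pump collar at about (345,260), red marks at (341,220) and (351,310), and the rib running from (336,249) to (353,277), so it's roughly 25° counter-clockwise of the marks. I'll measure that precisely.

Run:
```python
from h import *
r=np.load('w1.npy',allow_pickle=True).item(); im=r['image'].astype(int); R,G,B=im[...,0],im[...,1],im[...,2]
sub=np.zeros(R.shape,bool); sub[190:330,280:420]=1
red=((R>90)&(G<60)&(B<60)&sub).astype(np.uint8)
n,l,st,c=cv2.connectedComponentsWithStats(red); 
for i in range(1,n):
    if st[i,4]>8: print('red',st[i],c[i])
c=[c[i] for i in range(1,n) if st[i,4]>8]
for z in (.04,.055,.066,.072):
    w=ray(r,c,z); d=w[0]-w[-1]; print(z,w[:,:2].round(4).tolist(),'mid',(w[0]+w[-1])[:2]/2,'sep',np.linalg.norm(d),'ang',np.arctan2(d[1],d[0]))
yel=((R>110)&(G>80)&(B<70)&sub); v,u=np.nonzero(yel); print('yel',len(u),u.min(),u.max(),v.min(),v.max())
for z in (.0558,.06):
  w=ray(r,np.c_[u,v],z)[:,:2]; m=w.mean(0); U,S,V=np.linalg.svd(w-m,full_matrices=0); k=(w-m)@V.T
  print('rib mid',m,'ang',np.arctan2(V[0,1],V[0,0])%np.pi,'size',np.ptp(k,axis=0))
# bore: dark pixels
g=im.sum(2); dark=((g<95)&sub).astype(np.uint8); dark|=yel.astype(np.uint8)
n,l,st,cc=cv2.connectedComponentsWithStats(dark); i=l[262,345] or 1+np.argmax(st[1:,4]); print('dark',st[i],cc[i])
print(im[232,345],im[236,345],im[245,352],im[262,325],im[262,315],im[262,385],im[262,370])
for o in (0,): 
    a=im[190:330,280:420].astype(np.uint8); cv2.imwrite('pics/crop2.png',cv2.resize(a,None,fx=4,fy=4,interpolation=2)[:,:,::-1])
```

```text
red [337 215   8  14  87] [340.81609195 221.6091954 ]
red [347 305   7  11  69] [350.26086957 310.08695652]
0.04 [[0.5779, -0.1279], [0.5044, -0.1639]] mid [ 0.54115028 -0.14589204] sep 0.08187926688909689 ang 0.45550440107389445
0.055 [[0.5802, -0.1264], [0.5098, -0.1608]] mid [ 0.54500872 -0.14358592] sep 0.07832520916781369 ang 0.45550440107389456
0.066 [[0.5818, -0.1252], [0.5138, -0.1585]] mid [ 0.54783825 -0.14189476] sep 0.07571890017220603 ang 0.45550440107389517
0.072 [[0.5827, -0.1246], [0.516, -0.1573]] mid [ 0.54938162 -0.14097231] sep 0.0742972770836928 ang 0.45550440107389495
yel 195 333 354 247 276
rib mid [ 0.55017155 -0.13986921] ang 0.9119820789989004 size [0.0287143  0.00632438]
rib mid [ 0.55118878 -0.13926926] ang 0.9119820789988999 size [0.02834859 0.00624384]
dark [333 247  22  30 195] [343.66153846 260.25128205]
[69 66 67] [63 62 62] [23 23 26] [28 26 25] [123 113 116] [63 61 58] [50 45 48]
```

View pics/crop2.png

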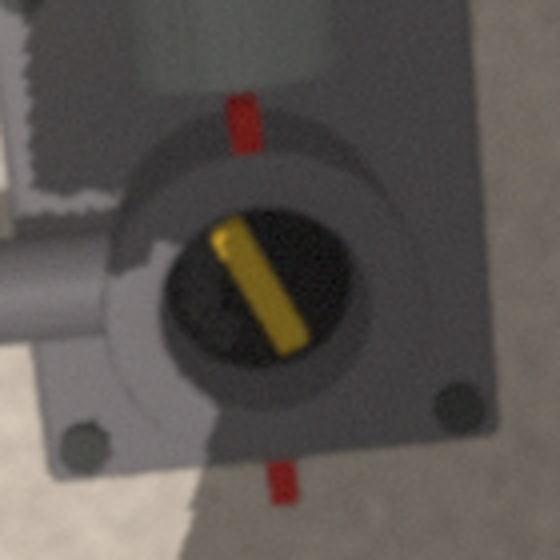

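The crop shows the rim circle centred near (346.7,267) in image pixels, with the rib fully visible. Next I'll get the mouth centre and the shift to the filter.

Run:
```python
from h import *
r=np.load('w1.npy',allow_pickle=True).item()
uv=[(346.9,266.9),(280+105/4,267),(280+430/4,267),(280+162/4,267),(280+372/4,267),(347,190+207/4),(347,190+410/4)]
w=ray(r,uv,.072); print(w[:,:2].round(4).tolist(),[np.linalg.norm(w[i]-w[i+1]).round(4) for i in(1,3,5)])
im=cv2.imread('pics/scene0.png')
for c in('scene','side'):
    q=env.read_camera(c); np.save(c+'.npy',q,allow_pickle=True); print(c,proj(q,[[*w[0,:2],.072]]))
print(shift([.553,.147,.2]))
```

```text
[[0.5498, -0.1419], [0.5388, -0.1112], [0.5606, -0.1726], [0.5426, -0.1219], [0.5567, -0.1616], [0.5692, -0.1348], [0.5295, -0.1495]] [np.float64(0.0651), np.float64(0.0421), np.float64(0.0424)]
scene [[273.01758703 290.7453718 ]]
side [[326.19639601 198.53952432]]
[  74.8 -252.9    5.6]
```

Request:
{"method": "play_rows", "body": {
  "moves": [94,6,-20,0,0,0,0,94,12,-42,0,0,0,0,94,13,-43,0,0,0,0,94,13,-43,0,0,0,0,94,13,-43,0,0,0,0,94,12,-42,0,0,0,0,94,6,-20,0,0,0,0,94,0,0,0,0,0,0,94,0,0,0,0,0,0]
}}

```text
t: 3.3
tool_pos: [0.5532, 0.1475, 0.2055]
ee_rot: [3.096, 0.529, -0.0]
force: [0.8, 0.3, 0.1]
width: 0.0943
finger_force: 0.0
```

Run:
```python
from h import *
r=env.read_camera('wrist'); np.save('w2.npy',r,allow_pickle=True)
im=r['image'].astype(int); R,G,B=im[...,0],im[...,1],im[...,2]
blue=((B>R+40)&(B>G+25)).astype(np.uint8)
n,l,st,c=cv2.connectedComponentsWithStats(blue)
for i in range(1,n):
    if st[i,4]>100:
        v,u=np.nonzero(l==i); w=ray(r,np.c_[u,v],.064)[:,:2]
        (cx,cy),sz,a=cv2.minAreaRect((w*1000).astype(np.float32)); m=w.mean(0);V=np.linalg.svd(w-m,full_matrices=0)[2]
        print(st[i],c[i],cx,cy,sz,a,'pca',np.arctan2(V[0,1],V[0,0])%np.pi)
        x,y,ww,h=st[i,:4]; print(x,y)
        cv2.imwrite('pics/crop3.png',cv2.resize(r['image'][max(0,y-50):y+h+50,max(0,x-50):x+ww+50],None,fx=4,fy=4,interpolation=2)[:,:,::-1])
p,R_,s=tool(); print(p,R_.round(3).tolist(),s['qpos'].round(3))
```

```text
[   0    0   66   76 4428] [30.12195122 35.60591689] 620.2562866210938 390.6186218261719 (53.62250900268555, 44.66466522216797) 8.192816734313965 pca 2.7825827804682226
0 0
[ 299  216   55   51 1057] [325.64049196 241.35193945] 548.6748046875 143.5553436279297 (15.174704551696777, 49.73386001586914) 59.4463005065918 pca 2.6223472778370858
299 216
[0.55336593 0.14677399 0.20547135] [[0.944, 0.331, -0.0], [0.331, -0.944, -0.001], [-0.0, 0.001, -1.0]] [-0.06   0.284 -0.375  1.82   0.119  1.059 -1.713]
```

Run:
```python
from h import *
r=np.load('w2.npy',allow_pickle=True).item(); im=r['image'].astype(int)
s=im[160:320,240:420]; R,G,B=s[...,0],s[...,1],s[...,2]
m=((R>130)&(G>130)&(abs(R-B)<70))|((B>R+40)&(B>G+25))
n,l,st,c=cv2.connectedComponentsWithStats(m.astype(np.uint8)); i=1+np.argmax(st[1:,4]); print(st[i],c[i])
cs=max(cv2.findContours((l==i).astype(np.uint8),0,1)[0],key=len).reshape(-1,2)
h=cv2.convexHull(cs).reshape(-1,2)+[240,160]; w=ray(r,h,.038)[:,:2]*1000
A=np.c_[2*w,np.ones(len(w))]
for _ in range(4):
    x=np.linalg.lstsq(A,(w**2).sum(1),rcond=None)[0]; rad=np.sqrt(x[2]+x[:2]@x[:2]); e=abs(np.linalg.norm(w-x[:2],axis=1)-rad); k=e<1.5; w,A=w[k],A[k]
print('circle',x[:2],rad,k.sum())
t=[.5487,.1436]; print(env.read_state()['ee_rot'],shift([*t,.11]),shift([*(x[:2]/1000),.11]))
cv2.imwrite('pics/crop3.png',cv2.resize(im[180:310,260:400].astype(np.uint8),None,fx=4,fy=4,interpolation=2)[:,:,::-1])
```

```text
[  59   56   61   54 1882] [91.0706695  87.34803401]
circle [543.47813035 138.32074283] 25.57841644299439 5
[ 3.09650762e+00  5.27068890e-01 -1.75656331e-04] [-5.4  1.4 95.5] [-12.1   4.7  95.5]
```

View pics/crop3.png

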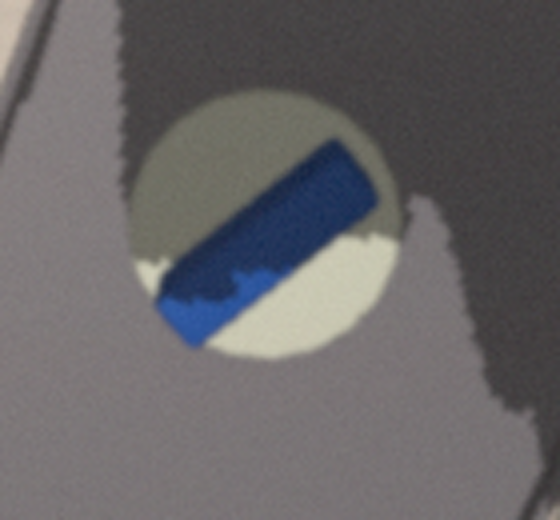

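The crop shows the flange centred near (326.5,236) and the bar near (326.5,241.8), running from lower left to upper right.

Run:
```python
from h import *
r=np.load('w2.npy',allow_pickle=True).item()
a=ray(r,[(326.5,236),(292.5,236),(360.5,236),(326.5,202),(326.5,270)],.038); b=ray(r,[(326.5,241.8)],.064)
print(a[:,:2].round(4).tolist(),np.linalg.norm(a[1]-a[2]),np.linalg.norm(a[3]-a[4]),b)
c=ray(r,260+0*np.array([0])[0]+np.array([(157/4,300/4-80),(335/4,138/4-80),(195/4,348/4-80),(378/4,203/4-80)]),.064)
for i,j in((0,1),(2,3)):
    d=c[j]-c[i]; print('edge',np.arctan2(d[1],d[0])%np.pi,np.linalg.norm(d))
```

```text
[[0.5483, 0.142], [0.5384, 0.17], [0.5582, 0.114], [0.5763, 0.152], [0.5191, 0.1317]] 0.05938046756672162 0.06070792448713388 [[0.54890749 0.14251543 0.064     ]]
edge 2.6584806252388864 0.04906968610806458
edge 2.5964681893241295 0.047952631163866284
```

Request:
{"method": "play_rows", "body": {
  "moves": [94,0,0,5,0,0,-0.15,94,0,0,5,0,0,-0.15,94,0,0,5,0,0,-0.15,94,0,0,5,0,0,-0.15,94,0,0,5,0,0,-0.15,94,0,0,5,0,0,-0.15,94,0,0,5,0,0,-0.15,94,0,0,5,0,0,-0.15,94,0,0,5,0,0,-0.15,94,0,0,5,0,0,-0.15,94,0,0,5,0,0,-0.15,94,0,0,5,0,0,-0.15,94,0,0,5,0,0,-0.15,94,0,0,5,0,0,-0.15,94,0,0,5,0,0,-0.15,94,0,0,0,0,0,-0.03,94,0,0,0,0,0,0,94,0,0,0,0,0,0]
}}

```text
t: 5.15
tool_pos: [0.5535, 0.1476, 0.1308]
ee_rot: [0.819, 3.033, -0.0]
force: [1.1, -0.1, -0.7]
width: 0.094
finger_force: 0.0
```

Run:
```python
from h import *
p,R,s=tool(); print(p,np.arctan2(R[1,0],R[0,0]),s['qpos'].round(2),upright(),shift([.5486,.1424,.042]))
```

```text
[0.55347755 0.14757207 0.13077087] 2.6140617090521276 [ 0.25  0.45 -0.78  1.87  0.38  0.97  0.34] [6.69401144e-05 3.51806692e-04 0.00000000e+00] [ 1.6 -6.9 88.8]
```

Request:
{"method": "play_rows", "body": {
  "moves": [94,1.5,-7,20,0,0,0,94,0,0,30,0,0,0,94,0,0,20,0,0,0,94,0,0,10,0,0,0,94,0,0,8,0,0,0,94,0,0,0,0,0,0,40,0,0,0,0,0,0,20,0,0,0,0,0,0,10,0,0,0,0,0,0,10,0,0,0,0,0,0,10,0,0,0,0,0,0,10,0,0,0,0,0,0,10,0,0,0,0,0,0,10,0,0,0,0,0,0]
}}

```text
t: 6.55
tool_pos: [0.5484, 0.143, 0.0425]
ee_rot: [-0.812, -3.035, -0.0]
force: [-0.2, 0.6, -0.9]
width: 0.0335
finger_force: 0.0
```

Request:
{"method": "play_rows", "body": {
  "moves": [6,0,0,0,0,0,0,6,0,0,0,0,0,0,6,0,0,0,0,0,0,6,0,0,0,0,0,0,6,0,0,0,0,0,0,6,0,0,0,0,0,0]
}}

```text
t: 7.15
tool_pos: [0.5484, 0.143, 0.0425]
ee_rot: [-0.812, -3.035, -0.0]
force: [-0.1, -0.5, -0.4]
width: 0.0136
finger_force: 30.0
```

Request:
{"method": "play_rows", "body": {
  "moves": [6,0,0,-10,0,0,0,6,0,0,-25,0,0,0,6,0,0,-30,0,0,0,6,0,0,-30,0,0,0.05,6,0,0,-22,0,0,0.15,6,0,0,0,0,0,0.15,6,0,0,0,0,0,0.15,6,0,0,0,0,0,0.15,6,0,0,0,0,0,0.15,6,0,0,0,0,0,0.15,6,0,0,0,0,0,0.15,6,0,0,0,0,0,0.15,6,0,0,0,0,0,0.15,6,0,0,0,0,0,0.15,6,0,0,0,0,0,0.15,6,0,0,0,0,0,0,6,0,0,0,0,0,0]
}}

```text
t: 8.85
tool_pos: [0.5483, 0.1433, 0.16]
ee_rot: [-2.812, -1.4, -0.001]
force: [0.3, 0.4, -1.2]
width: 0.0137
finger_force: 30.0
```

Run:
```python
from h import *
p,R,s=tool(); print(p,np.arctan2(R[1,0],R[0,0]),s['qpos'].round(2),upright(),shift([.5498,-.1419,.16]),s['width'],s['finger_force'])
r=env.read_camera('wrist'); cv2.imwrite('pics/w3.png',r['image'][:,:,::-1]); np.save('w3.npy',r,allow_pickle=True)
```

```text
[0.54832589 0.14327905 0.1599943 ] 0.9239707335846667 [ 0.01  0.33 -0.46  1.87  0.18  0.97 -1.18] [ 0.00019633 -0.00040321  0.        ] [-2.267e+02  1.730e+02 -1.000e-01] 0.013695250028321443 29.995823800563812
```

View pics/w3.png

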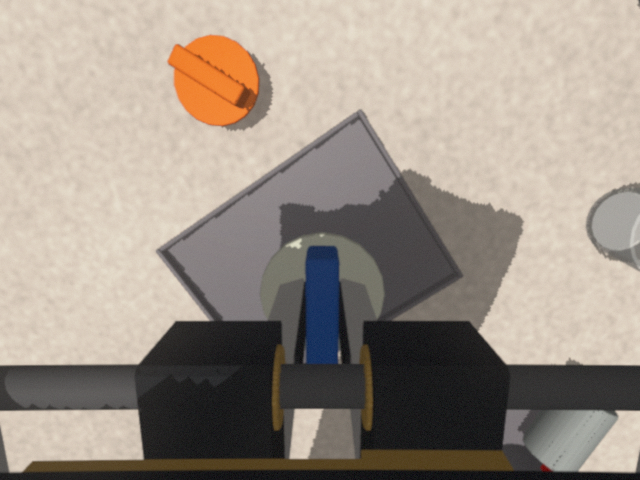

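The filter is held squarely, with the blue bar in the pads and the flange spanning columns 261 to 385 with its front edge at row 233. I'll check its offset in the tool frame.

Run:
```python
from h import *
r=np.load('w3.npy',allow_pickle=True).item(); p,R,s=tool()
a=ray(r,[(261,288),(385,288),(323,233.5)],.1555); print(((a-p)@R*1000).round(1))
b=ray(r,[(308,247),(337,247)],.1815); print(((b-p)@R*1000).round(1))
```

```text
[[  2.9 -29.4   4.4]
 [  3.   29.9   4.4]
 [ 29.6   0.3   4.4]]
[[ 29.4  -5.8 -21.6]
 [ 29.4   5.9 -21.6]]
```

Request:
{"method": "play_rows", "body": {
  "moves": [6,-12,9,0,0,0,0,6,-28,22,0,0,0,0,6,-37,28,0,0,0,0,6,-37,28,0,0,0,0,6,-37,28,0,0,0,0,6,-37,28,0,0,0,0,6,-27,21,0,0,0,0,6,-12,9,0,0,0,0,6,0,0,0,0,0,0,6,0,0,0,0,0,0]
}}

```text
t: 9.9
tool_pos: [0.548, -0.142, 0.1595]
ee_rot: [-2.815, -1.394, -0.0]
force: [0.1, -0.9, -0.2]
width: 0.0137
finger_force: 30.0
```

Run:
```python
from h import *
p,R,s=tool(); print(p,np.arctan2(R[1,0],R[0,0]),s['qpos'].round(2),upright(),shift([.5498,-.1419,.16]),s['force'])
# cross-check pump position with scene cameras: project rim circle, overlay
o=[]
for c in('scene','side'):
    q=np.load(c+'.npy',allow_pickle=True).item(); im=q['image'][:,:,::-1].copy(); t=np.linspace(0,2*np.pi,60)
    u0,v0=proj(q,[[.5498,-.1419,.072]])[0].astype(int)
    S=8; a=cv2.resize(im[v0-22:v0+22,u0-25:u0+25],None,fx=S,fy=S,interpolation=2)
    for rr in(.021,.033):
        P=(proj(q,np.c_[.5498+rr*np.cos(t),-.1419+rr*np.sin(t),0*t+.072])-[u0-25,v0-22]+.5)*S
        cv2.polylines(a,[P.astype(int)],True,(0,255,0),1)
    o.append(a)
cv2.imwrite('pics/chk.png',np.hstack(o))
```

```text
[ 0.54796983 -0.14197246  0.1594728 ] 0.9197533221800271 [ 0.42  0.32 -0.34  1.88  0.13  0.96 -0.63] [-0.00039751 -0.00044151  0.        ] [ 1.2  1.4 -0.5] [ 0.12298053 -0.94191574 -0.17647528]
```

View pics/chk.png

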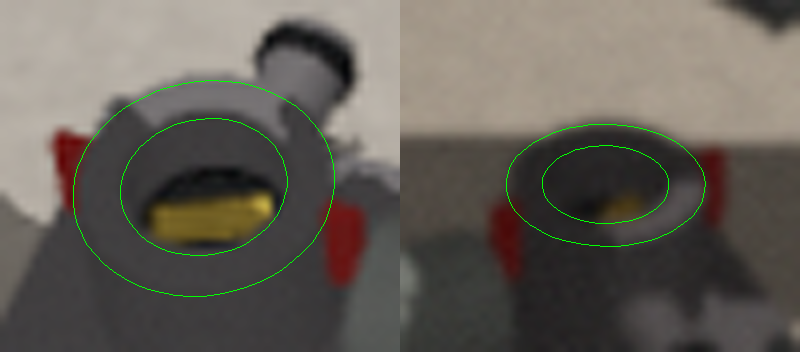

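The overlay shows the projected rim circles sitting on the collar in both fixed cameras, within about 1 px. I'll centre and descend to just above the rim.

Request:
{"method": "play_rows", "body": {
  "moves": [6,1.5,1.4,15,0,0,0,6,0,0,20,0,0,0,6,0,0,8,0,0,0,6,0,0,2,0,0,0,6,0,0,0,0,0,0,6,0,0,0,0,0,0]
}}

```text
t: 10.5
tool_pos: [0.5506, -0.1419, 0.115]
ee_rot: [2.815, 1.393, 0.001]
force: [0.7, 0.3, -1.3]
width: 0.0137
finger_force: 30.0
```

Request:
{"method": "play_rows", "body": {
  "moves": [6,0,0,2,0,0,0,6,0,0,2,0,0,0,6,0,0,2,0,0,0,6,0,0,1,0,0,0,6,0,0,0,0,0,0]
}}

```text
t: 11.0
tool_pos: [0.5501, -0.1421, 0.1073]
ee_rot: [-2.816, -1.393, 0.0]
force: [-0.1, 0.1, -0.9]
width: 0.0136
finger_force: 30.0
```

Request:
{"method": "play_rows", "body": {
  "moves": [6,0,0,2,0,0,0,6,0,0,2,0,0,0,6,0,0,2,0,0,0,6,0,0,2,0,0,0,6,0,0,2,0,0,0,6,0,0,0,0,0,0]
}}

```text
t: 11.6
tool_pos: [0.55, -0.1421, 0.0972]
ee_rot: [-2.816, -1.393, 0.001]
force: [0.4, 1.0, -0.1]
width: 0.0137
finger_force: 30.0
```

Request:
{"method": "play_rows", "body": {
  "moves": [6,0,0,1,0,0,0,6,0,0,1,0,0,0,6,0,0,0,0,0,0]
}}

```text
t: 11.9
tool_pos: [0.5501, -0.1421, 0.0954]
ee_rot: [-2.816, -1.393, 0.0]
force: [0.2, 0.1, -1.2]
width: 0.0136
finger_force: 30.0
```

Request:
{"method": "play_rows", "body": {
  "moves": [6,0,0,1,0,0,0,6,0,0,1,0,0,0,6,0,0,0,0,0,0]
}}

```text
t: 12.2
tool_pos: [0.5501, -0.1421, 0.0934]
ee_rot: [-2.816, -1.393, 0.0]
force: [-0.3, 0.5, -0.4]
width: 0.0137
finger_force: 30.0
```

Request:
{"method": "play_rows", "body": {
  "moves": [6,0,0,1,0,0,0,6,0,0,1,0,0,0,6,0,0,0,0,0,0]
}}

```text
t: 12.5
tool_pos: [0.55, -0.1421, 0.0913]
ee_rot: [-2.816, -1.393, 0.0]
force: [0.4, 0.1, 0.0]
width: 0.0138
finger_force: 30.0
```

Request:
{"method": "play_rows", "body": {
  "moves": [6,0,0,1,0,0,0,6,0,0,1,0,0,0,6,0,0,0,0,0,0]
}}

```text
t: 12.8
tool_pos: [0.5501, -0.1421, 0.0894]
ee_rot: [-2.816, -1.393, 0.0]
force: [-0.7, 0.9, -0.7]
width: 0.0135
finger_force: 30.0
```

Request:
{"method": "play_rows", "body": {
  "moves": [6,0,0,0.5,0,0,0,6,0,0,0.5,0,0,0,6,0,0,0,0,0,0]
}}

```text
t: 13.1
tool_pos: [0.5502, -0.1421, 0.0885]
ee_rot: [-2.816, -1.393, -0.0]
force: [0.6, -0.6, -0.3]
width: 0.0137
finger_force: 30.0
```

Request:
{"method": "play_rows", "body": {
  "moves": [6,0,0,0.5,0,0,0,6,0,0,0.5,0,0,0,6,0,0,0,0,0,0]
}}

```text
t: 13.4
tool_pos: [0.5501, -0.1421, 0.0874]
ee_rot: [-2.816, -1.393, 0.0]
force: [-0.0, 0.9, -1.2]
width: 0.0136
finger_force: 30.0
```

Request:
{"method": "play_rows", "body": {
  "moves": [6,0,0,0.5,0,0,0,6,0,0,0,0,0,0]
}}

```text
t: 13.6
tool_pos: [0.5502, -0.1421, 0.087]
ee_rot: [-2.816, -1.393, -0.0]
force: [0.2, 0.2, -0.5]
width: 0.0139
finger_force: 30.0
```

Request:
{"method": "play_rows", "body": {
  "moves": [6,0,0,0.3,0,0,0,6,0,0,0,0,0,0]
}}

```text
t: 13.8
tool_pos: [0.5501, -0.1421, 0.0867]
ee_rot: [-2.816, -1.393, 0.0]
force: [0.8, -0.3, -1.5]
width: 0.0138
finger_force: 30.0
```

Request:
{"method": "play_rows", "body": {
  "moves": [6,0,0,0.3,0,0,0,6,0,0,0,0,0,0]
}}

```text
t: 14.0
tool_pos: [0.5502, -0.1421, 0.0864]
ee_rot: [-2.816, -1.393, -0.0]
force: [0.3, 1.1, -0.7]
width: 0.0138
finger_force: 30.0
```

Request:
{"method": "play_rows", "body": {
  "moves": [6,0,0,0.3,0,0,0,6,0,0,0,0,0,0]
}}

```text
t: 14.2
tool_pos: [0.5502, -0.1421, 0.0862]
ee_rot: [2.816, 1.393, 0.0]
force: [-0.9, 0.2, 1.2]
width: 0.0139
finger_force: 30.0
```

Request:
{"method": "play_rows", "body": {
  "moves": [6,0,0,0.3,0,0,0,6,0,0,0,0,0,0]
}}

```text
t: 14.4
tool_pos: [0.5502, -0.1421, 0.0861]
ee_rot: [2.816, 1.393, 0.0]
force: [-1.5, 0.9, 5.4]
width: 0.0137
finger_force: 30.0
```

Contact came at TCP z of about 0.0862 m, matching the predicted carrier depth with the foot over the rib. Now I'll screw it gently clockwise.

Request:
{"method": "play_rows", "body": {
  "moves": [6,0,0,0,0,0,0.05,6,0,0,0,0,0,0.05,6,0,0,0,0,0,0.05,6,0,0,0,0,0,0.05,6,0,0,0.1,0,0,0.05,6,0,0,0.1,0,0,0.05,6,0,0,0,0,0,0]
}}

```text
t: 15.1
tool_pos: [0.5499, -0.1419, 0.0859]
ee_rot: [-2.993, -0.954, 0.001]
force: [-3.1, 1.2, 7.4]
width: 0.0137
finger_force: 30.0
```

Request:
{"method": "play_rows", "body": {
  "moves": [6,0,0,0.1,0,0,0.05,6,0,0,0.1,0,0,0.05,6,0,0,0.1,0,0,0.04,6,0,0,0,0,0,0.02,6,0,0,0,0,0,0,6,0,0,0,0,0,0]
}}

```text
t: 15.7
tool_pos: [0.5498, -0.1419, 0.0856]
ee_rot: [-3.059, -0.714, 0.001]
force: [-4.8, 1.0, 8.8]
width: 0.0141
finger_force: 30.0
```

Run:
```python
from h import *
p,R,s=tool(); print(p,np.arctan2(R[1,0],R[0,0]),s['force'].round(1),s['torque'].round(2),s['width'])
```

```text
[ 0.5498353  -0.1419331   0.08557449] 0.4588770155691148 [-4.8  1.   8.8] [0.38 1.25 0.07] 0.014068687075680207
```

Request:
{"method": "play_rows", "body": {
  "moves": [30,0,0,-0.3,0,0,0,50,0,0,0,0,0,0,50,0,0,0,0,0,0,50,0,0,0,0,0,0,50,0,0,0,0,0,0,60,0,0,-10,0,0,0,94,0,0,-20,0,0,0,94,0,0,-30,0,0,0,94,0,0,-40,0,0,0,94,0,0,-20,0,0,0,94,0,0,0,0,0,0,94,0,0,0,0,0,0,94,0,0,0,0,0,0]
}}

```text
t: 17.0
tool_pos: [0.5496, -0.142, 0.2049]
ee_rot: [-3.059, -0.714, 0.002]
force: [0.7, -0.0, -0.1]
width: 0.0941
finger_force: 0.0
```

Run:
```python
from h import *
r=env.read_camera('wrist'); np.save('w4.npy',r,allow_pickle=True)
im=r['image'].astype(int); R,G,B=im[...,0],im[...,1],im[...,2]
for nm,m,z in(('blue',(B>R+30)&(B>G+20),.107),('red',(R>80)&(G<55)&(B<55),.066)):
    n,l,st,c=cv2.connectedComponentsWithStats(m.astype(np.uint8)); k=[i for i in range(1,n) if st[i,4]>30 and 200<c[i][0]<450 and 100<c[i][1]<400]
    for i in k:
        v,u=np.nonzero(l==i); w=ray(r,np.c_[u,v],z)[:,:2]; q=cv2.minAreaRect((w*1000).astype(np.float32)); q0=np.linalg.svd(w-w.mean(0),full_matrices=0)[2][0]
        print(nm,st[i],w.mean(0).round(4),np.round(q[1],1),np.radians(q[2]),'pca',np.arctan2(q0[1],q0[0])%np.pi)
    if nm=='red' and len(k)==2:
        w=ray(r,c[k],z); d=w[0]-w[1]; print(np.arctan2(d[1],d[0])%np.pi,np.linalg.norm(d))
print(env.read_state()['tool_pos'])
cv2.imwrite('pics/w4.png',cv2.resize(r['image'][160:360,220:440],None,fx=3,fy=3,interpolation=2)[:,:,::-1])
```

```text
blue [ 312  210   20   72 1293] [ 0.5506 -0.1407] [51.4 13. ] 0.4734505201657253 pca 0.47279595622526216
red [318 182   8  15 116] [ 0.5824 -0.1249] [10.8  5.5] 0.4594023454155573 pca 0.42778604356792727
[ 0.54957685 -0.14200759  0.20468771]
```

View pics/w4.png

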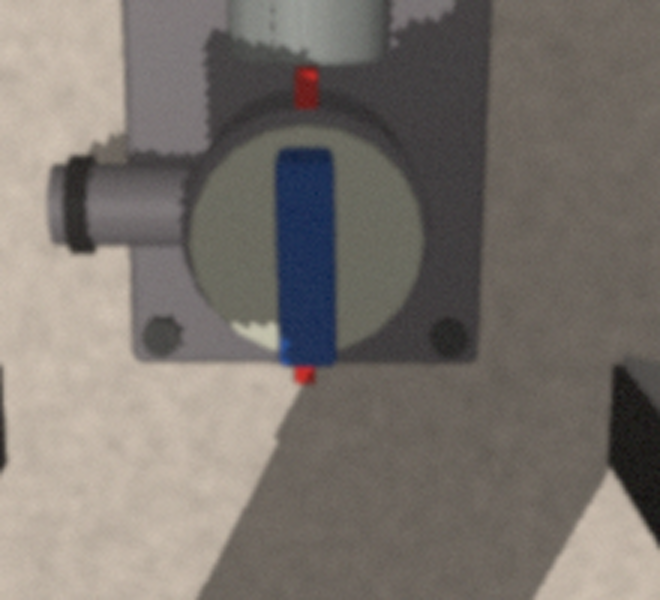

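The bar lines up with both red marks to within about 0.02 rad. The filter is seated and released, and the gripper is clear, so I'm handing in.

```bash
python3 -c "
from station import env
print(env.close_job())"
```

```text
the job is handed in; nothing more can be done
None
```

The filter is back in the pump, its foot over the rib, screwed in until the blue bar is within about 0.02 rad of the red marks by camera; it is released and the job is handed in, though no verdict came back.

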